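# Close the button tins from the pile of lids

## Task

The button tins stand open and their four lids lie in one pile. Take the pile apart and put each lid on the tin it belongs to, pushed straight down until it sits fully home on the tin's shoulder; leave the tins standing where they are, and do not knock over or push away the thread spool standing among them.

Things in the scene. Friction and masses are not known exactly. Their poses are not given: they have to be found in the camera images.
- lid_oblong: Bare metal slip-on lid of the large oblong (rounded rectangle 92 x 64 mm) tin: rigid cap 16 mm high, 2 mm top and skirt, open below. Bottom one of the pile, on the table. Origin: centre of the skirt's lower edge, 16 mm under the flat top; x along the 92 mm side, y along the 64 mm side, z up.
- lid_square: Bare metal slip-on lid of the square (56 x 56 mm) tin: rigid cap 16 mm high, 2 mm top and skirt, open below. In the pile it lies on the large oblong lid. Origin: centre of the skirt's lower edge, 16 mm under the flat top; x and y along its sides, z up.
- lid_round: Bare metal slip-on lid of the round (46 mm diameter) tin: rigid cap 16 mm high, 2 mm top and skirt, open below. In the pile it lies on the square lid. Origin: centre of the skirt's lower edge, 16 mm under the flat top; x and y have no visible mark, z up.
- lid_small: Bare metal slip-on lid of the small oblong (36 x 26 mm) tin: rigid cap 16 mm high, 2 mm top and skirt, open below. Top one of the pile, on the round lid. Origin: centre of the skirt's lower edge, 16 mm under the flat top; x along the 36 mm side, y along the 26 mm side, z up.
- tin_oblong: Open metal tin of large brown coat buttons, the large oblong (rounded rectangle 92 x 64 mm), loose, 0.2 to 0.5 kg. The lid slips over a neck 12 mm high (1.5 mm play at its foot, 4.5 mm at its tapered top) and rests on the shoulder, 30 mm above the underside: the lid's origin is then 30 mm above the tin's. Origin: centre of the underside; x along the 92 mm side, y along the 64 mm side, z up.
- tin_square: Open metal tin of grey jacket buttons, the square (56 x 56 mm), loose, 0.2 to 0.5 kg. The lid slips over a neck 12 mm high (1.5 mm play at its foot, 4.5 mm at its tapered top) and rests on the shoulder, 38 mm above the underside: the lid's origin is then 38 mm above the tin's. Origin: centre of the underside; x and y along its sides, z up.
- tin_round: Open metal tin of white shirt buttons, the round (46 mm diameter), loose, 0.2 to 0.5 kg. The lid slips over a neck 12 mm high (1.5 mm play at its foot, 4.5 mm at its tapered top) and rests on the shoulder, 44 mm above the underside: the lid's origin is then 44 mm above the tin's. Origin: centre of the underside; x and y have no visible mark, z up.
- tin_small: Open metal tin of tiny brass studs, the small oblong (36 x 26 mm), loose, 0.2 to 0.5 kg. The lid slips over a neck 12 mm high (1.5 mm play at its foot, 4.5 mm at its tapered top) and rests on the shoulder, 26 mm above the underside: the lid's origin is then 26 mm above the tin's. Origin: centre of the underside; x along the 36 mm side, y along the 26 mm side, z up.
- spool: Thread spool, ochre thread with cream ends, 26 mm diameter, 50 mm tall, light, standing among the tins; not part of the job. Origin: centre of its underside, z up. (The sewing machine to the left of all this, x 0.25 to 0.6, y -0.14 to 0.26 m, is 0.28 m high and its thread stand 0.45 m: pass round or over it.)

How it is judged (in metres and radians):
At the end, for the whole second after the job is handed in: Each of the four lids sits on its own tin: centres within 5 mm, skirt down on the shoulder (height within +2.5 / -3 mm), lid level with the tin within 0.06 rad, tins upright, lids and tins at rest; spool upright (horizontal distance between lid_oblong and tin_oblong below 0.005 m and z of lid_oblong in the frame of tin_oblong between 0.027 and 0.0325 m and angle between the z axis of lid_oblong and the z axis of tin_oblong, either way round below 0.06 rad and angle between each of tin_oblong, tin_square, tin_round, tin_small's own z axis and vertical below 0.06 rad and linear speed of each of lid_oblong, tin_oblong, lid_square, tin_square, lid_round, tin_round, lid_small, tin_small below 0.01 m/s and horizontal distance between lid_square and tin_square below 0.005 m and z of lid_square in the frame of tin_square between 0.035 and 0.0405 m and angle between the z axis of lid_square and the z axis of tin_square, either way round below 0.06 rad and horizontal distance between lid_round and tin_round below 0.005 m and z of lid_round in the frame of tin_round between 0.041 and 0.0465 m and angle between the z axis of lid_round and the z axis of tin_round, either way round below 0.06 rad and horizontal distance between lid_small and tin_small below 0.005 m and z of lid_small in the frame of tin_small between 0.023 and 0.0285 m and angle between the z axis of lid_small and the z axis of tin_small, either way round below 0.06 rad and angle between spool's own z axis and vertical below 0.1 rad); the robot touches nothing.
It fails at once if the thread spool is pushed more than 25 mm or knocked over (distance of spool from where it was at the start of the episode above 0.025 m or angle between spool's own z axis and vertical above 0.5 rad).
It fails at once if a tin is pushed more than 30 mm from where it stood, or tipped so that buttons would spill (distance of any of tin_oblong, tin_square, tin_round, tin_small from where it was at the start of the episode above 0.03 m or angle between any of tin_oblong, tin_square, tin_round, tin_small's own z axis and vertical above 0.3 rad).
It also fails if it takes over 112 s, if anything falls off the work surface, if the arm or the gripper's body presses on something with over 40 N, if the wrist force passes 120 N, or if a joint passes its speed limit or range.

## Robot

A 6-joint arm with a two-finger parallel gripper is mounted at the origin on a cart in front of the work surface, level with it; the furniture and walls round the work are solid. World frame = base frame: x ahead of the robot, y to its left, z up, the work surface at z = 0. Lengths are in mm, angles in rad, forces in N, time in s.
With the tool pointing down it reaches from about 300 to 775 mm from the base axis. Payload 14.6 kg.
Tool frame: the origin (TCP) lies between the finger pads; the fingertips stand manip.tip_reach ahead of it and the grasp point (between the pads) lies 5 mm behind it (manip.tip_reach is the distance from the TCP to the fingertips, in mm); z points along the fingers, y is the line along which they close (so a half turn about z gives the same grasp; the last joint's range is limited). The gripper opens to 94 mm and grips with 3 to 60 N. Pads are 16 mm wide; open, the fingers measure 119 mm over their backs; the gripper's body (75 mm by 177 mm) begins 78 mm behind the grasp point.
Start: joints at [-1.168, 0.3, 1.521, -0, 1.321, -0.067], TCP at [248.981, -490.406, 219.446] pointing down, gripper open.
Joint ranges: [-3.03, 3.03], [-0.79, 2.21], [0.23, 2.52], [-1.04, 4.18], [0, 3.07], [-2.55, 2.55]. Speed limits (rad/s): [2.22, 2.22, 2.57, 3.14, 3.14, 3.14].

## Interface

Orientations are given as [roll, pitch, yaw] about the fixed x, y, z axes, in that order (R = Rz(yaw) Ry(pitch) Rx(roll)).
In Python, from cell import manip gives the robot as it stands. The module is installed in compiled form; this text tells all that it offers.
- The arm moves only by the shell command python3 -m creep 'ROWS' [FORCE]. ROWS is JSON, a list of rows, each a list of 3 entries, a list of its own where there are three numbers: the opening, from -1 (shut) to 1 (fully open), then the shift along the tool's x, y, z in cm, then the turn about the tool's z in units of 5 degrees (1.0 is 5 degrees). In form: [[grip, [tx, ty, tz], roll], ...]. A call has 1 to 12 rows; each row is the pose to reach, as a shift and turn from the pose commanded when the call began, along the tool's axes at that moment; what a row does not reach only later rows make up. A row lasts 1/10 s, in which the tool goes at most 50 mm and 8.59 degrees, less where a joint would pass 70% of its speed; a pose out of reach is approached as far as the arm can. A call with a gripper value outside its range is refused whole. The fingers move at their own pace and stop on an object; FORCE is the grip in N (left out, the last holds). Time passes only in rows, so rows that repeat a pose let the fingers close. It gives the time, the measured TCP pose, the force, the opening and the grip force at its end, in the units of the state.
- manip.read_state(): the state, without advancing time (a new reading comes with each control period).
- manip.camera(name): name is "scene" or "top" or "wrist"; returns the picture (384x512x3 uint8, red, green, blue); there is no depth.
- manip.camera_params(name): a dict with "fovy" (degrees; the focal length in pixels is half the picture's height over the tangent of half this angle, whatever the lens; pixels are square), "cx", "cy" (the principal point, pixels), "origin" and "attitude" of the camera in the world. Camera axes: x right, y down, z forward; pixel columns grow to the right and rows downward; lengths in mm; the calibration is good to about 2 mm. A picture is of the moment at which its call begins: read the wrist's pose just before it. camera_params takes no time and is no camera call; for the wrist camera it gives the pose at the moment of the call.
- manip.sign_off(): hands the job in; it is judged then, once.
The state is a dict: "clock": time; "joints": joint angles; "qd": joint speeds; "effort": joint torques, N m; "eef_pos": TCP position; "eef_rot": TCP orientation; "wrist_force": force on the tool from outside, world axes, zero at the start; "moment": the same for the moment, N m; "finger_gap": finger opening in mm; "finger_force": force on a finger pad.
Only numpy, scipy, OpenCV 4.12 (cv2) and the standard library are available. Lean on these libraries where they do the work, as an engineer would, in place of code of your own. Each camera call takes 0.05 s, during which the arm holds its last target. There are 200 camera calls.

## Working session

There is one attempt and no reset: what is moved stays moved. The work goes in short steps, Python scripts to look and compute and a shell command to move; the robot and the scene stay as the last step left them, time stands still between calls to the robot, and variables do not carry over. Pictures are saved under pics/ and viewed, at most 14 in all, crops included, and the job is handed in when it is done.

```bash
mkdir -p pics; python3 - <<'E'
from cell import manip
import cv2
s=manip.read_state(); print(s, manip.tip_reach)
for n in("top","scene"):
    print(n,manip.camera_params(n)); im=manip.camera(n)
    cv2.imwrite(f"pics/{n}0.png",cv2.resize(im[:,:,::-1],(800,600),interpolation=cv2.INTER_CUBIC)); cv2.imwrite(f"{n}0.png",im[:,:,::-1])
print(manip.camera_params("wrist"))
E
```

```text
{'clock': 0.0, 'joints': array([-1.16759370e+00,  3.00488998e-01,  1.52160364e+00, -1.33998507e-06,
        1.32071628e+00, -6.65986427e-02]), 'qd': array([-0.00167831, -0.00086214,  0.00077789,  0.00069652, -0.00062277,
        0.00052875]), 'effort': array([-1.04443534e-03, -5.31805229e+01, -3.52738488e+01,  7.07819802e-02,
        2.43476004e-02, -5.79041625e-05]), 'eef_pos': array([ 248.88536169, -490.17315943,  218.86696863]), 'eef_rot': array([-3.14037900e+00, -7.96467109e-05,  4.69801551e-01]), 'wrist_force': array([-0.94781614, -0.63797413, -0.36228797]), 'moment': array([-0.0272236 , -0.00505929, -0.01499696]), 'finger_force': 0.0, 'finger_gap': 94.1880750436965} 14.0
top {'fovy': 45.98804172114233, 'cx': 257.0945981973903, 'cy': 191.14624732081023, 'origin': array([ 428.60943394, -311.66630336,  900.17898893]), 'attitude': array([-3.04698281, -0.02803801, -1.55236386])}
scene {'fovy': 51.540484985879786, 'cx': 259.37854717727436, 'cy': 188.0052069519831, 'origin': array([-183.03664821, -669.36900581,  414.91279219]), 'attitude': array([-2.00067162, -0.00457032, -1.10303387])}
{'fovy': 58.001156625101125, 'cx': 252.2691727384618, 'cy': 186.70793936806012, 'origin': array([ 314.47865452, -458.03914531,  385.01677147]), 'attitude': array([ 2.88408581e+00,  1.17960533e-03, -1.10118267e+00])}
```

View pics/top0.png

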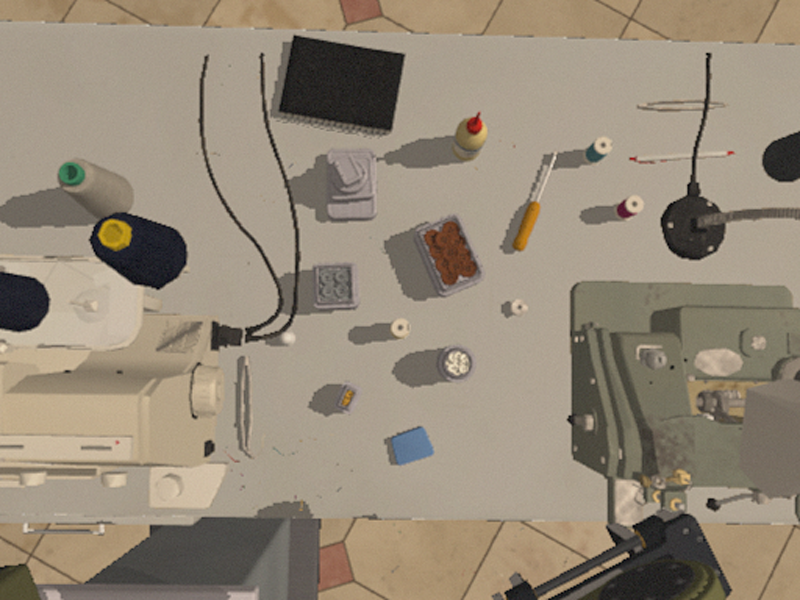

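View pics/scene0.png

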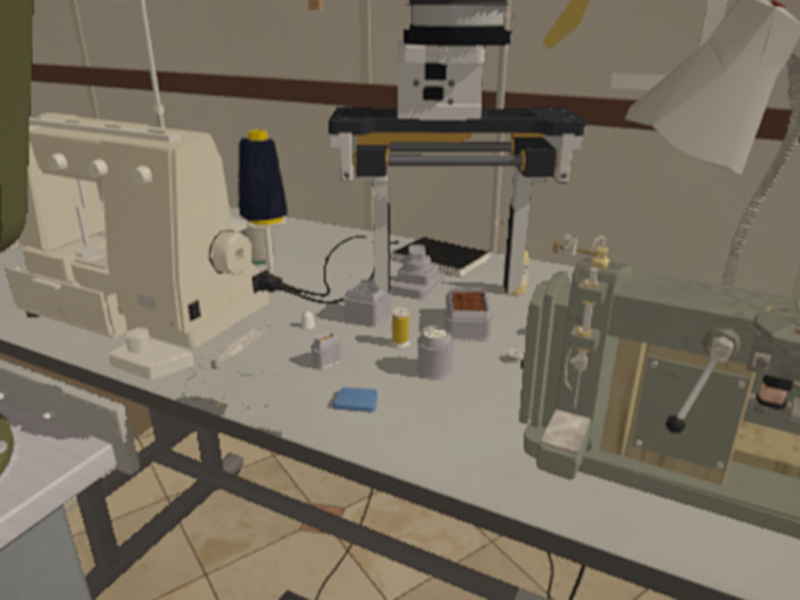

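The top view shows, at 800x600: pile (351,183), oblong tin (449,254), square tin (336,287), spool (400,328), round tin (456,363), small tin (346,398). I'll write helpers and use them to aim the wrist camera at the group.

```bash
cat > h.py <<'E'
from cell import manip
import numpy as np, cv2
from scipy.spatial.transform import Rotation as R
def cam(n,p=None):
    p=p or manip.camera_params(n); f=192/np.tan(np.radians(p["fovy"]/2))
    return p,f,R.from_euler("xyz",p["attitude"]).as_matrix()
def p2w(n,uv,z,p=None):
    p,f,M=cam(n,p); d=M@[(uv[0]-p["cx"])/f,(uv[1]-p["cy"])/f,1]
    o=p["origin"]; return o+d*(z-o[2])/d[2]
def w2p(n,X,p=None):
    p,f,M=cam(n,p); c=M.T@(np.array(X)-p["origin"]); return np.array([p["cx"]+f*c[0]/c[2],p["cy"]+f*c[1]/c[2]])
def go(xyz,yaw=None):
    """shift (cm) and roll (5deg) from the measured pose to TCP xyz, yaw (deg)"""
    s=manip.read_state(); M=R.from_euler("xyz",s["eef_rot"]).as_matrix()
    # use nominal vertical tool
    y0=s["eef_rot"][2]; M=R.from_euler("xyz",[np.pi,0,y0]).as_matrix()
    t=M.T@(np.array(xyz)-s["eef_pos"])/10
    r=0 if yaw is None else -((yaw-np.degrees(y0)+90)%180-90)/5
    print("shift",np.round(t,2),"roll",round(r,2),"j6",round(s["joints"][5],2),"clock",round(s["clock"],2))
def snap(n,name,crop=None,sc=1.5625):
    p=manip.camera_params(n); im=manip.camera(n)[:,:,::-1]; np.save(name+".npy",p,allow_pickle=True); cv2.imwrite(name+".png",im)
    if crop: im=im[crop[1]:crop[3],crop[0]:crop[2]]
    cv2.imwrite(f"pics/{name}.png",cv2.resize(im,None,fx=sc,fy=sc,interpolation=cv2.INTER_CUBIC))
def load(name): return np.load(name+".npy",allow_pickle=True).item()
E
python3 - <<'E'
from h import *
for k,u,z in [("pile",(351,183),40),("obl",(449,254),42),("sq",(336,287),50),("spool",(400,328),50),("rd",(456,363),56),("sm",(346,398),38)]:
    print(k,p2w("top",(u[0]/1.5625,u[1]/1.5625),z).round())
p=manip.camera_params("wrist");M=cam("wrist")[2];print(M[:,2], M[:,0]); print(manip.read_state()["eef_pos"])
go([440,-215,320],27)
E
```

```text
pile [ 653. -269.   40.]
obl [ 567. -391.   42.]
sq [ 522. -254.   50.]
spool [ 474. -333.   50.]
rd [ 434. -400.   56.]
sm [ 389. -269.   38.]
[-0.22761681 -0.11423178 -0.96702724] [ 0.45254149 -0.89174257 -0.00117961]
[ 248.88816083 -490.22145089  218.95012477]
shift [ 29.5  -15.89 -10.1 ] roll -0.02 j6 -0.07 clock 0.1
```

```bash
python3 - <<'E'
from h import *
go([249,-490,300],27);go([249,-330,300],27);go([480,-325,300],0)
E
```

```text
shift [ 0.02 -0.01 -8.1 ] roll -0.02 j6 -0.07 clock 0.1
shift [  7.26 -14.28  -8.1 ] roll -0.02 j6 -0.07 clock 0.1
shift [28.09 -4.27 -8.1 ] roll 5.38 j6 -0.07 clock 0.1
```

```bash
python3 -m creep '[[1,[0,0,-4],0],[1,[1.5,-3,-8],0],[1,[4,-7,-8.1],0],[1,[7,-10,-8.1],0],[1,[11,-10,-8.1],1],[1,[15,-9,-8.1],2.5],[1,[19,-8,-8.1],4],[1,[23,-6,-8.1],5.4],[1,[26,-5,-8.1],5.4],[1,[28.1,-4.3,-8.1],5.4],[1,[28.1,-4.3,-8.1],5.4],[1,[28.1,-4.3,-8.1],5.4]]'
python3 -c "
from h import *
snap('wrist','w1');go([480,-325,300],0)"
```

```text
clock: 1.3
eef_pos: [479.8, -324.8, 299.9]
eef_rot: [-3.141, 0.001, -0.001]
wrist_force: [-0.7, -0.2, -0.5]
finger_gap: 93.7
finger_force: 0.0
shift [0.06 0.   0.02] roll -0.02 j6 0.91 clock 1.35
```

View pics/w1.png

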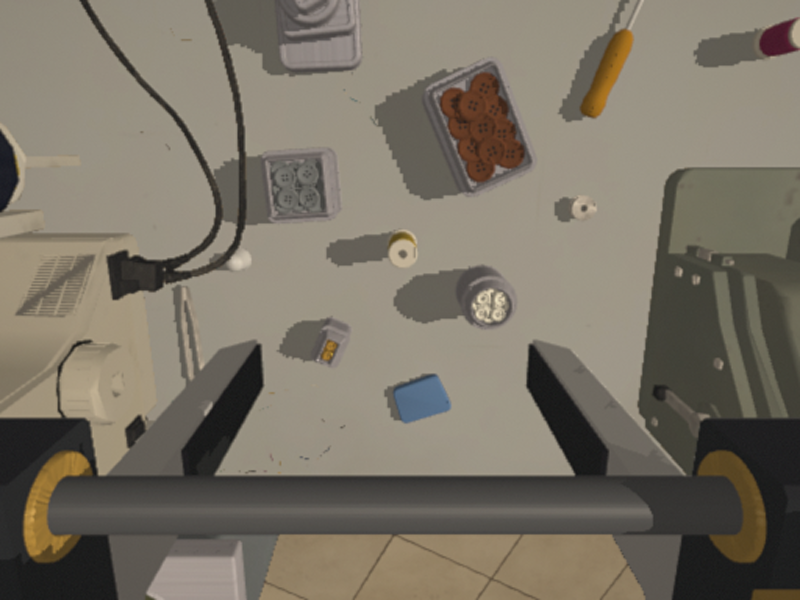

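The wrist picture shows oblong tin (480,127), square tin (301,186), spool (402,248), round tin (488,300), small tin (333,343); the pile is cut off at the top (318,20). I'll move above the pile and crop the tins at the same time.

```bash
python3 -m creep '[[1,[4,-1,1],0],[1,[8,-3,4],0],[1,[12,-4,7],0],[1,[15,-5,9],0],[1,[17,-5.5,10],0],[1,[17,-5.5,10],0],[1,[17,-5.5,10],0]]'
python3 - <<'E'
from h import *
snap('wrist','w2',(120,40,400,250),2.85)
im=cv2.imread('w1.png'); T=[]
for (x,y,s) in [(307,81,3),(193,119,5),(312,190,6),(213,218,7)]:
    w,h=400//s,300//s; c=im[y-h//2:y-h//2+h,x-w//2:x-w//2+w]; c=cv2.resize(c,(w*s,h*s),interpolation=cv2.INTER_CUBIC)
    t=np.zeros((300,400,3),np.uint8); t[:h*s,:w*s]=c
    for k in range(w):
        if (x-w//2+k)%10==0:
            X=int((k+.5)*s); cv2.line(t,(X,0),(X,6),(0,0,255),1); cv2.putText(t,str(x-w//2+k),(X-10,17),0,.35,(0,0,255),1)
    for k in range(h):
        if (y-h//2+k)%10==0:
            Y=int((k+.5)*s); cv2.line(t,(0,Y),(6,Y),(0,0,255),1); cv2.putText(t,str(y-h//2+k),(8,Y+4),0,.35,(0,0,255),1)
    T.append(t)
cv2.imwrite('pics/tins.png',np.vstack([np.hstack(T[:2]),np.hstack(T[2:])]))
E
```

```text
clock: 2.05
eef_pos: [649.4, -270.8, 200.7]
eef_rot: [3.141, 0.0, -0.002]
wrist_force: [-0.6, -0.5, 0.1]
finger_gap: 94.2
finger_force: 0.0
```

View pics/w2.png

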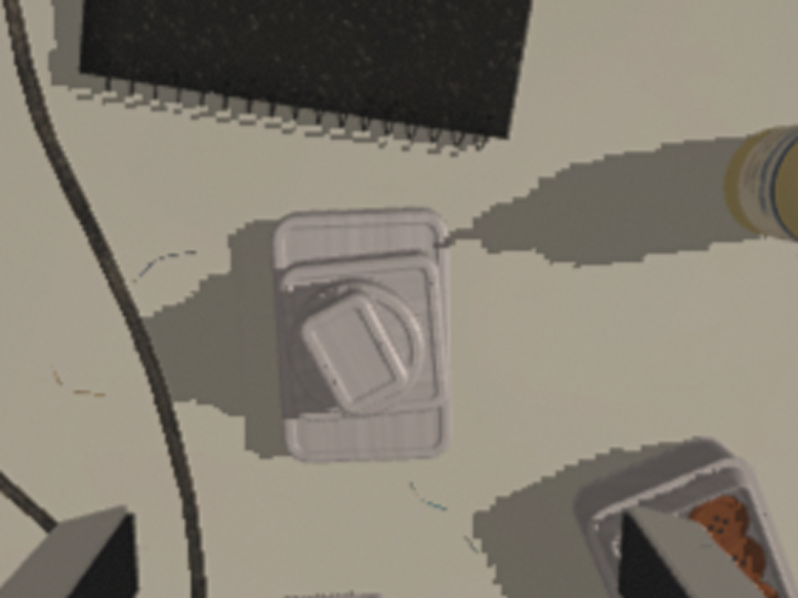

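View pics/tins.png

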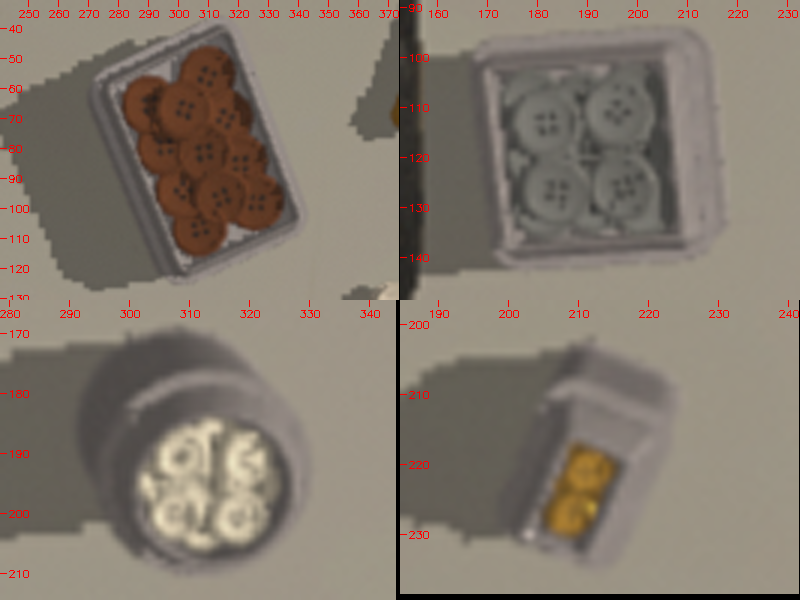

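The crop shows the small lid's top with corners (303,328), (358,293), (408,378), (352,412), so its long axis has yaw ≈30°; under it are the round lid, the square lid, and the oblong lid with corners (275,215)–(447,460). The tin tiles are oblique, so I'll take views from straight above later. The small lid comes first.

```bash
python3 - <<'E'
from h import *
p=load('w2'); f=lambda u,v,z:p2w('wrist',(120+u/2.85-.5+.175,40+v/2.85-.5+.175),z,p).round(1)
q=[(303,328),(358,293),(408,378),(352,412)]
W=np.array([f(*a,64) for a in q]);print(W,W.mean(0))
c=W.mean(0); go([c[0],c[1],90],30.5);go([c[0],c[1],64],30.5)
print("obl",[f(*a,16) for a in [(275,212),(447,209),(449,459),(286,462)]])
print("sq",[f(*a,32) for a in [(282,266),(437,253),(445,408),(285,417)]])
print("round",f(361,345,48))
E
```

```text
[[ 672.3 -248.7   64. ]
 [ 683.1 -265.8   64. ]
 [ 656.4 -281.3   64. ]
 [ 645.4 -263.6   64. ]] [ 664.3  -264.85   64.  ]
shift [ 1.5  -0.62 11.15] roll -6.13 j6 1.13 clock 2.1
shift [ 1.5  -0.62 13.75] roll -6.13 j6 1.13 clock 2.1
obl [array([ 705.1, -236.1,   16. ]), array([ 706., -296.,   16.]), array([ 615.1, -298.2,   16. ]), array([ 614. , -237.6,   16. ])]
sq [array([ 688.1, -239.6,   32. ]), array([ 692.3, -291.8,   32. ]), array([ 638.6, -295.3,   32. ]), array([ 635.5, -239.2,   32. ])]
round [ 664.  -266.3   48. ]
```

```bash
python3 -m creep '[[0.1,[1.5,-0.6,3],-1.5],[0.1,[1.5,-0.6,6],-3],[0.1,[1.5,-0.6,9],-4.5],[0.1,[1.5,-0.6,11.1],-6.1],[0.1,[1.5,-0.6,12.5],-6.1],[0.1,[1.5,-0.6,13.6],-6.1],[0.1,[1.5,-0.6,13.6],-6.1]]' 
python3 -m creep '[[-1,[0,0,0],0],[-1,[0,0,0],0],[-1,[0,0,0],0],[-1,[0,0,0],0],[-1,[0,0,0],0],[-1,[0,0,0],0]]' 12
```

```text
clock: 2.8
eef_pos: [664.6, -264.4, 64.0]
eef_rot: [-3.141, 0.0, 0.527]
wrist_force: [0.1, 0.3, 0.1]
finger_gap: 51.8
finger_force: 0.0
clock: 3.4
eef_pos: [665.4, -264.2, 65.1]
eef_rot: [3.141, -0.001, 0.531]
wrist_force: [-0.9, -0.1, 5.6]
finger_gap: 25.9
finger_force: 11.9
```

```bash
python3 -m creep '[[-1,[0,0,-1],0],[-1,[0,0,-3],0],[-1,[0,0,-6],0],[-1,[0,0,-6],0]]' && python3 - <<'E'
from h import *
s=manip.read_state();print(s['eef_pos'],s['wrist_force'],s['finger_gap'])
for t in [(479,-279),(524,-416),(391,-425),(346,-294)]: go([*t,125],30.5)
E
```

```text
clock: 3.8
eef_pos: [666.6, -264.8, 129.6]
eef_rot: [3.136, -0.004, 0.531]
wrist_force: [0.8, -0.7, 0.2]
finger_gap: 26.2
finger_force: 11.9
[ 666.59955538 -264.76083601  129.57711   ] [ 0.82687738 -0.70742689  0.22580155] 26.200273870755993
shift [-16.9   -8.27   0.46] roll -0.02 j6 0.61 clock 3.8
shift [-19.95   5.82   0.46] roll -0.02 j6 0.61 clock 3.8
shift [-31.88  -0.14   0.46] roll -0.02 j6 0.61 clock 3.8
shift [-29.13 -13.71   0.46] roll -0.02 j6 0.61 clock 3.8
```

```bash
S="python3 -c \"import sys;from h import *;snap('wrist',sys.argv[1])\""
snap(){ python3 -c "import sys;from h import *;snap('wrist',sys.argv[1])" $1; }
python3 -m creep '[[-1,[-4,-2,0.4],0],[-1,[-8,-4,0.4],0],[-1,[-12,-6,0.4],0],[-1,[-15,-7.5,0.4],0],[-1,[-16.9,-8.3,0.4],0],[-1,[-16.9,-8.3,0.4],0],[-1,[-16.9,-8.3,0.4],0]]' >/dev/null; snap t_sq
python3 -m creep '[[-1,[-1,4,0],0],[-1,[-2,8,0],0],[-1,[-3,12,0],0],[-1,[-3.1,14.1,0],0],[-1,[-3.1,14.1,0],0],[-1,[-3.1,14.1,0],0]]' >/dev/null; snap t_ob
python3 -m creep '[[-1,[-4,-2,0],0],[-1,[-8,-4,0],0],[-1,[-11,-5.5,0],0],[-1,[-11.9,-6,0],0],[-1,[-11.9,-6,0],0],[-1,[-11.9,-6,0],0]]' >/dev/null; snap t_rd
python3 -m creep '[[-1,[0.5,-4,0],0],[-1,[1.5,-8,0],0],[-1,[2.5,-12,0],0],[-1,[2.8,-13.6,0],0],[-1,[2.8,-13.6,0],0],[-1,[2.8,-13.6,0],0]]' >/dev/null; snap t_sm
python3 - <<'E'
from h import *
T=[]
for n,X,s in [("sq",(522,-254,40),3.2),("ob",(567,-391,35),2.2),("rd",(434,-400,45),3.6),("sm",(389,-269,30),4.2)]:
    im=cv2.imread(f't_{n}.png'); c=w2p('wrist',X,load('t_'+n)); w,h=400/s,300/s; x0,y0=c[0]-w/2,c[1]-h/2
    t=cv2.warpAffine(im,np.array([[s,0,-x0*s],[0,s,-y0*s]]),(400,300),flags=cv2.INTER_CUBIC)
    print(n,s,round(x0,2),round(y0,2)); T.append(t)
cv2.imwrite('pics/tins2.png',np.vstack([np.hstack(T[:2]),np.hstack(T[2:])]))
print(manip.read_state()['eef_pos'],manip.read_state()['clock'])
E
```

```text
sq 3.2 190.82 81.64
ob 2.2 163.35 59.8
rd 3.6 198.26 88.63
sm 4.2 205.68 92.68
[ 345.25265044 -293.14463654  120.59421755] 6.5
```

View pics/tins2.png

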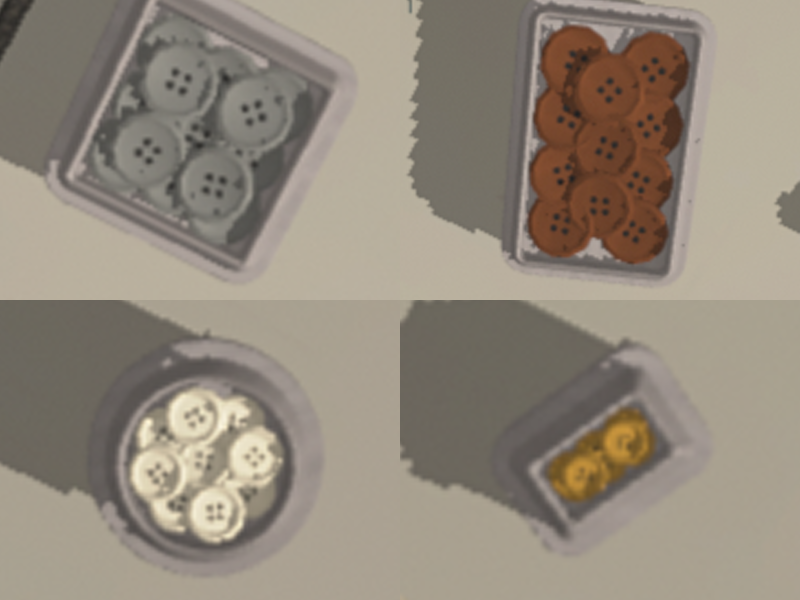

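The tiles show, in montage pixels: square opening corners (65,178), (240,268), (335,85); oblong (538,12), (703,32), (680,278), (515,262); round centre ≈(205,461); small opening (537,468), (643,393), (688,445), (572,538). I'll project the models at these estimates and check the overlay.

```bash
cat > ov.py <<'E'
from h import *
D={"sq":(3.2,190.82,81.64,38,56,56),"ob":(2.2,163.35,59.8,30,92,64),"rd":(3.6,198.26,88.63,44,46,46),"sm":(4.2,205.68,92.68,26,36,26)}
def shape(n,L,W,r):
    a=np.linspace(0,2*np.pi,80,endpoint=False)
    if n=="rd": return np.c_[L/2*np.cos(a),L/2*np.sin(a)]
    c,s=np.cos(a),np.sin(a); return np.c_[np.sign(c)*(L/2-r)+r*c,np.sign(s)*(W/2-r)+r*s]
def overlay(P,out,pre="t_",D=D):
    T=[]
    for n,(x,y,yaw) in P.items():
        s,x0,y0,sh,L,W=D[n]; p=load(pre+n); im=cv2.imread(f'{pre}{n}.png')
        t=cv2.warpAffine(im,np.array([[s,0,-x0*s],[0,s,-y0*s]]),(400,300),flags=cv2.INTER_CUBIC)
        c,q=np.cos(np.radians(yaw)),np.sin(np.radians(yaw))
        for z,d,col in [(0,0,(255,0,0)),(sh,0,(0,255,0)),(sh+12,8.5,(0,0,255))]:
            S=shape(n,L-d,W-d,5 if d==0 else 2)
            uv=[(w2p('wrist',(x+c*a-q*b,y+q*a+c*b,z),p)-(x0,y0))*s for a,b in S]
            cv2.polylines(t,[np.int32(uv)],True,col,1)
        T.append(t)
    cv2.imwrite(out,np.vstack([np.hstack(T[:2]),np.hstack(T[2:])]))
E
python3 - <<'E'
from ov import *
C={"sq":[(65,178),(240,268),(335,85)],"ob":[(138,12),(303,32),(280,278),(115,262)],"rd":[(205,162)],"sm":[(137,168),(243,93),(288,145),(172,238)]}
P={}
for n,q in C.items():
    s,x0,y0,sh,L,W=D[n]
    w=np.array([p2w('wrist',(x0+u/s,y0+v/s),sh+12,load('t_'+n))[:2] for u,v in q])
    c=(w[0]+w[2])/2 if n=="sq" else w.mean(0)
    yaw=0
    if n!="rd":
        e=[np.linalg.norm(w[1]-w[0]),np.linalg.norm(w[2]-w[1])]; d=w[1]-w[0] if e[0]>e[1] else w[2]-w[1]
        yaw=np.degrees(np.arctan2(d[1],d[0]))%180; print(np.round(e,1))
    P[n]=(*c.round(1),round(yaw,1))
print(P); overlay(P,'pics/ov1.png')
E
```

```text
[42.2 43.4]
[50.4 77.5]
[21.8 11.6]
{'sq': (np.float64(525.9), np.float64(-251.4), np.float64(3.8)), 'ob': (np.float64(568.6), np.float64(-393.2), np.float64(26.9)), 'rd': (np.float64(433.5), np.float64(-401.3), 0), 'sm': (np.float64(388.8), np.float64(-271.0), np.float64(155.4))}
```

View pics/ov1.png

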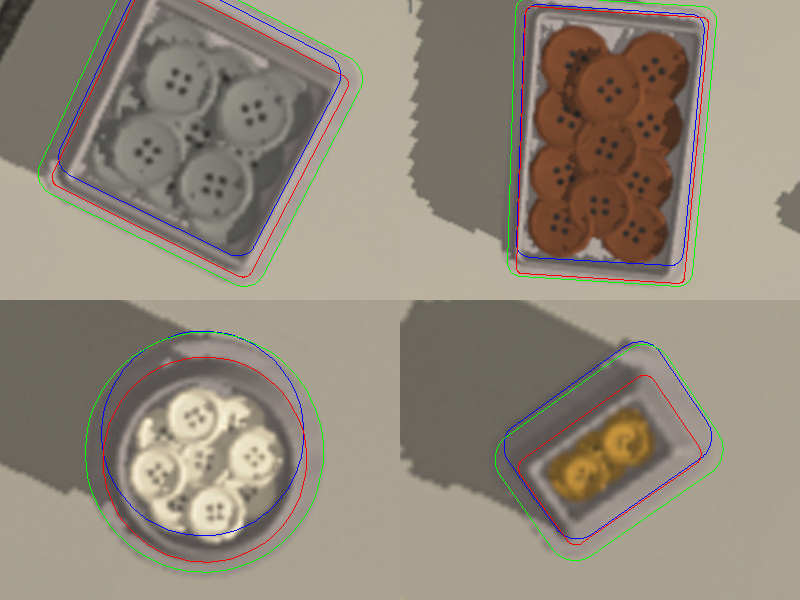

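The overlay shows the yaws are right and the models fit within a few pixels. It asks for shifts, in tile pixels, of sq (+1,-2), ob (-4,-2), rd (0,+5) and sm (-7,-3). I'll refine these and compare the held lid against its expected image to check hand-eye bias.

```bash
python3 - <<'E'
from ov import *
P={'sq':(525.9,-251.4,3.8),'ob':(568.6,-393.2,26.9),'rd':(433.5,-401.3,0),'sm':(388.8,-271.0,155.4)}
sh={'sq':(1,-2),'ob':(-4,-2),'rd':(0,5),'sm':(-7,-3)}
for n in P:
    s,x0,y0,h,L,W=D[n]; p=load('t_'+n); u=w2p('wrist',(*P[n][:2],h),p)+np.array(sh[n])/s
    P[n]=(*p2w('wrist',u,h,p)[:2].round(1),P[n][2])
print(P)
overlay(P,'pics/x.png')
# held lid in t_sm: TCP (345.3,-293.1,120.6), yaw .531; rim 15.. below
p=load('t_sm'); im=cv2.imread('t_sm.png'); x,y,z=345.25,-293.14,120.6; c=w2p('wrist',(x,y,z),p); s=4
t=cv2.warpAffine(im,np.array([[s,0,200-c[0]*s],[0,s,150-c[1]*s]]),(400,300),flags=cv2.INTER_CUBIC); raw=t.copy()
a=.531
for zz,col in [(z+1,(0,255,0)),(z-15,(255,0,0))]:
    uv=[(w2p('wrist',(x+np.cos(a)*i-np.sin(a)*j,y+np.sin(a)*i+np.cos(a)*j,zz),p)-c)*s+[200,150] for i,j in shape('sm',36,26,5)]
    cv2.polylines(t,[np.int32(uv)],True,col,1)
o=cv2.imread('pics/x.png'); cv2.imwrite('pics/ov2.png',np.vstack([np.hstack([raw,t]),np.hstack([o[:300,:400],o[300:,400:]])]))
E
```

```text
{'sq': (np.float64(526.4), np.float64(-251.4), 3.8), 'ob': (np.float64(568.5), np.float64(-391.7), 26.9), 'rd': (np.float64(432.7), np.float64(-401.8), 0), 'sm': (np.float64(388.6), np.float64(-269.7), 155.4)}
```

View pics/ov2.png

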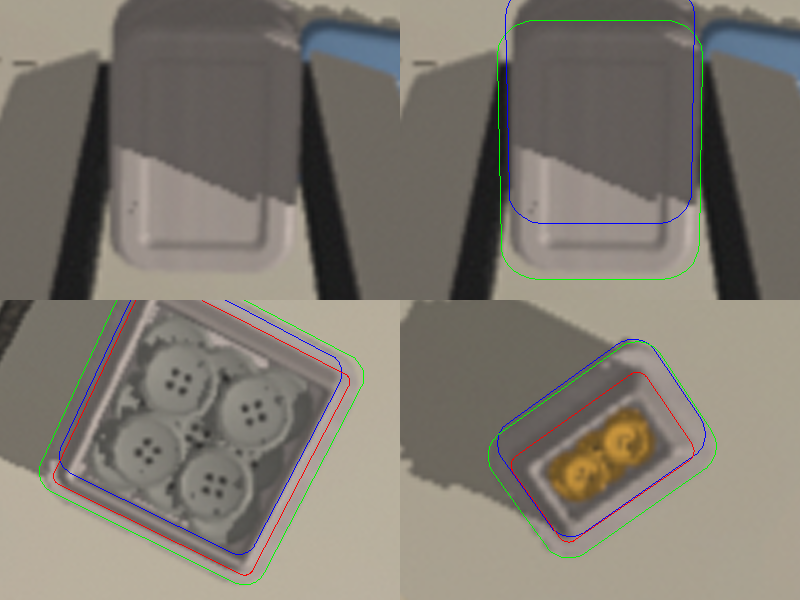

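The held lid is about 1 px right of and below its prediction, a bias under 1 mm, so I'll correct for that and carry the small lid to its tin.

```bash
python3 -c "
from h import *
go([388.8,-268.9,75],-24.6);go([388.8,-268.9,57],-24.6)"
```

```text
shift [4.98 0.12 4.56] roll 11.01 j6 0.25 clock 6.5
shift [4.98 0.12 6.36] roll 11.01 j6 0.25 clock 6.5
```

```bash
python3 -m creep '[[-1,[1,0,0],1.6],[-1,[2,0,0],3.2],[-1,[3,0.1,0],4.8],[-1,[4,0.1,0],6.4],[-1,[5,0.1,1],8],[-1,[5,0.1,2],9.6],[-1,[5,0.1,4],11],[-1,[5,0.1,5.5],11],[-1,[5,0.1,6.3],11],[-1,[5,0.1,6.3],11],[-1,[5,0.1,6.3],11]]'
python3 -c "
from h import *
go([388.8,-268.9,42],-24.6);snap('wrist','s1')"
```

```text
clock: 7.6
eef_pos: [388.3, -268.5, 57.8]
eef_rot: [3.142, -0.0, -0.429]
wrist_force: [0.3, 0.1, 0.8]
finger_gap: 26.2
finger_force: 11.9
shift [0.06 0.02 1.58] roll 0.0 j6 1.32 clock 7.6
```

```bash
python3 -m creep '[[-1,[0.05,0,0.1],0],[-1,[0.05,0,0.3],0],[-1,[0.05,0,0.5],0],[-1,[0.05,0,0.6],0],[-1,[0.05,0,0.6],0]]'; python3 -c "
from h import *
print(manip.read_state()['moment'])"
```

```text
clock: 8.15
eef_pos: [388.4, -268.1, 51.3]
eef_rot: [-3.142, 0.0, -0.429]
wrist_force: [0.5, -0.5, -0.6]
finger_gap: 25.8
finger_force: 11.9
[ 0.02981992 -0.01573254 -0.0289059 ]
```

```bash
python3 -m creep '[[-1,[0.02,0.04,0.2],0],[-1,[0.02,0.04,0.4],0],[-1,[0.02,0.04,0.55],0],[-1,[0.02,0.04,0.7],0],[-1,[0.02,0.04,0.8],0],[-1,[0.02,0.04,0.8],0]]'
```

```text
clock: 8.75
eef_pos: [388.4, -268.6, 43.3]
eef_rot: [-3.142, 0.0, -0.429]
wrist_force: [-0.6, 0.2, -0.9]
finger_gap: 25.4
finger_force: 11.9
```

```bash
python3 -m creep '[[-1,[0,0,0.1],0],[-1,[0,0,0.2],0],[-1,[0,0,0.3],0],[-1,[0,0,0.3],0]]'
```

```text
clock: 9.15
eef_pos: [388.9, -269.0, 41.4]
eef_rot: [3.141, -0.002, -0.429]
wrist_force: [-1.1, 1.8, 11.3]
finger_gap: 26.1
finger_force: 12.0
```

```bash
python3 -m creep '[[0.1,[0,0,0],0],[0.1,[0,0,0],0],[0.1,[0,0,0],0],[0.1,[0,0,-1],0],[0.1,[0,0,-3],0],[0.5,[0,0,-8],0],[0.5,[0,0,-12],0],[0.5,[0,0,-12],0]]'
python3 - <<'E'
from h import *
snap('wrist','a_sm'); go([640,-290,165],30.5)
E
```

```text
clock: 9.95
eef_pos: [390.1, -269.9, 166.0]
eef_rot: [3.139, -0.009, -0.429]
wrist_force: [-0.1, -0.1, -0.5]
finger_gap: 69.6
finger_force: 0.0
shift [23.67 -8.55 -0.19] roll -11.02 j6 1.32 clock 10.0
```

```bash
python3 -m creep '[[0.5,[4,-1.5,0],-1.5],[0.5,[8,-3,0],-3],[0.5,[12,-4.3,0],-4.6],[0.5,[16,-5.8,0],-6.2],[0.5,[20,-7.2,0],-7.8],[0.5,[23.7,-8.6,0],-9.4],[0.5,[23.7,-8.6,0],-11],[0.5,[23.7,-8.6,0],-12.6],[0.5,[23.7,-8.6,0],-14.2],[0.5,[23.7,-8.6,0],-15.8],[0.5,[23.7,-8.6,0],-16.9],[0.5,[23.7,-8.6,0],-16.9]]'
python3 - <<'E'
from h import *
snap('wrist','pl'); p=load('pl')
im=cv2.imread('pl.png'); c=w2p('wrist',(664,-266,40),p); s=3
x0,y0=c[0]-200/s,c[1]-100/.5/s
print(x0,y0)
t=cv2.warpAffine(im,np.array([[s,0,-x0*s],[0,s,-y0*s]]),(400,400),flags=cv2.INTER_CUBIC)
im=cv2.imread('a_sm.png'); p=load('a_sm'); c=w2p('wrist',(389,-269,42),p); s=4; 
t2=cv2.warpAffine(im,np.array([[s,0,200-c[0]*s],[0,s,200-c[1]*s]]),(400,400),flags=cv2.INTER_CUBIC)
cv2.imwrite('pics/pl2.png',np.hstack([t,t2]))
E
```

```text
clock: 11.2
eef_pos: [639.3, -288.8, 158.9]
eef_rot: [-3.139, 0.0, 1.047]
wrist_force: [0.3, -0.0, -0.3]
finger_gap: 70.2
finger_force: 0.0
197.7721147722944 79.70380378880385
```

View pics/pl2.png

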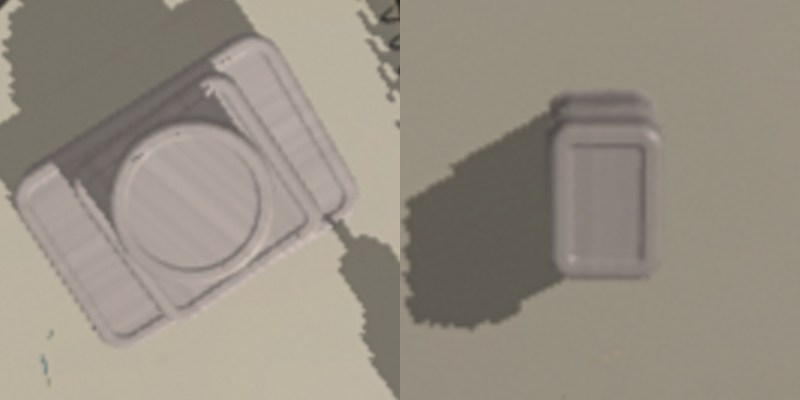

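The right tile shows the small lid squarely on its tin. The left tile shows the round lid centred at (190,200), the square lid at (75,180), (222,75), (322,222), (172,322), and the oblong lid at (15,190), (262,35), (357,200), (112,347).

```bash
python3 - <<'E'
from h import *
p=load('pl'); f=lambda q,z:np.array([p2w('wrist',(197.772+u/3,79.704+v/3),z,p)[:2] for u,v in q])
def ax(w): d=w[2]-w[1]+w[3]-w[0]; d2=w[1]-w[0]+w[2]-w[3]; return np.degrees(np.arctan2(d[1],d[0])).round(1),np.degrees(np.arctan2(d2[1],d2[0])).round(1),np.linalg.norm(d)/2,np.linalg.norm(d2)/2
r=f([(190,200)],48)[0];print(r)
for q,z in [([(75,180),(222,75),(322,222),(172,322)],32),([(15,190),(262,35),(357,200),(112,347)],16)]:
    w=f(q,z);print(w.mean(0),ax(w))
go([r[0],r[1],75],60);go([r[0],r[1],49],60)
E
```

```text
[ 662.02573033 -263.5427023 ]
[ 662.85285372 -267.20705724] (np.float64(-85.5), np.float64(4.9), np.float64(49.77127729776198), np.float64(50.91562197487178))
[ 659.72609182 -266.10740902] (np.float64(-89.0), np.float64(1.7), np.float64(56.04370487021592), np.float64(85.83297902058152))
shift [3.33 0.68 8.41] roll -0.04 j6 0.05 clock 11.25
shift [ 3.33  0.68 11.01] roll -0.04 j6 0.05 clock 11.25
```

```bash
python3 -m creep '[[0.5,[2,0.4,3],0],[0.5,[3.4,0.6,7],0],[0.5,[3.4,0.6,9.5],0],[0.5,[3.4,0.6,11],0],[0.5,[3.4,0.6,11],0],[0.5,[3.4,0.6,11.1],0]]' 
python3 -m creep '[[-1,[0,0,0],0],[-1,[0,0,0],0],[-1,[0,0,0],0],[-1,[0,0,0],0],[-1,[0,0,0],0],[-1,[0,0,0],0]]' 12
python3 -m creep '[[-1,[0,0,-1],0],[-1,[0,0,-3],0],[-1,[0,0,-7],0],[-1,[0,0,-7],0]]'
```

```text
clock: 11.85
eef_pos: [662.3, -263.1, 50.7]
eef_rot: [3.14, -0.0, 1.044]
wrist_force: [0.9, -0.3, 0.6]
finger_gap: 70.4
finger_force: 0.0
clock: 12.45
eef_pos: [662.1, -262.8, 50.0]
eef_rot: [3.141, 0.0, 1.046]
wrist_force: [-1.4, 0.3, 5.4]
finger_gap: 46.3
finger_force: 12.0
clock: 12.85
eef_pos: [663.9, -263.4, 125.9]
eef_rot: [3.133, -0.001, 1.046]
wrist_force: [-0.0, -0.6, 0.2]
finger_gap: 46.6
finger_force: 12.0
```

```bash
python3 -c "
from h import *
go([433.0,-401.0,115],60)"
```

```text
shift [-23.48 -13.08   1.09] roll -0.02 j6 0.1 clock 12.85
```

```bash
python3 -m creep '[[-1,[-4,-2.2,0],0],[-1,[-8,-4.5,0],0],[-1,[-12,-6.7,0],0],[-1,[-16,-9,0.5],0],[-1,[-20,-11.2,1],0],[-1,[-23.5,-13.1,1],0],[-1,[-23.5,-13.1,1],0],[-1,[-23.5,-13.1,1],0],[-1,[-23.5,-13.1,1],0]]'
python3 - <<'E'
from h import *
s0=manip.read_state(); snap('wrist','rh'); p=load('rh')
im=cv2.imread('rh.png'); x,y,z=s0['eef_pos']; c=w2p('wrist',(x,y,z),p); s=3
t=cv2.warpAffine(im,np.array([[s,0,200-c[0]*s],[0,s,250-c[1]*s]]),(400,400),flags=cv2.INTER_CUBIC)
raw=t.copy()
for zz,cx,cy,r,col in [(z-2,x,y,23,(0,255,0)),(44,433,-401,23,(255,0,0)),(56,433,-401,18.75,(0,0,255))]:
    uv=[(w2p('wrist',(cx+r*np.cos(a),cy+r*np.sin(a),zz),p)-c)*s+[200,250] for a in np.linspace(0,6.28,60)]
    cv2.polylines(t,[np.int32(uv)],True,col,1)
cv2.imwrite('pics/rh2.png',np.hstack([raw,t])); go([433,-401,76],60)
E
```

```text
clock: 13.75
eef_pos: [431.6, -399.8, 109.5]
eef_rot: [3.141, -0.0, 1.047]
wrist_force: [-0.4, -0.2, -0.6]
finger_gap: 46.7
finger_force: 12.0
shift [-0.06  0.18  3.34] roll -0.0 j6 -0.29 clock 13.8
```

View pics/rh2.png

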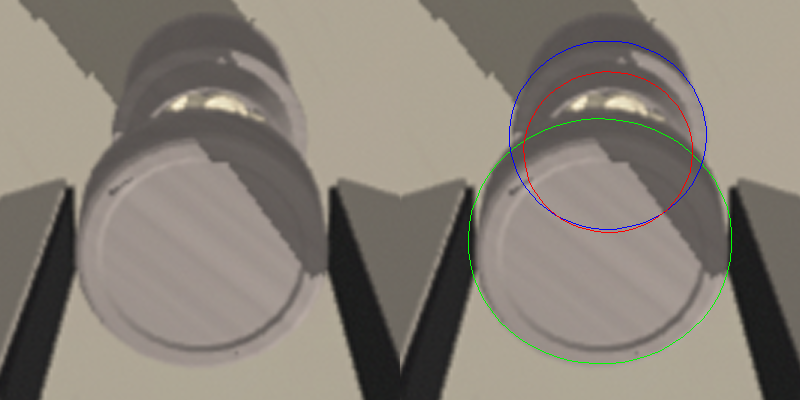

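The held lid sits about 1.4 px below its prediction, the same bias as before, so it is the camera and not the grip. The tin's shoulder fits the blue outline within a pixel. I'll descend.

```bash
python3 -m creep '[[-1,[-0.05,0.15,1.5],0],[-1,[-0.05,0.15,2.8],0],[-1,[-0.05,0.15,3.3],0],[-1,[-0.05,0.15,3.3],0],[-1,[-0.05,0.15,3.3],0]]'; python3 -c "
from h import *
go([433,-401,68],60)"
```

```text
clock: 14.3
eef_pos: [432.0, -401.5, 76.4]
eef_rot: [-3.141, -0.0, 1.046]
wrist_force: [-0.9, -0.1, -0.0]
finger_gap: 47.2
finger_force: 12.0
shift [0.09 0.06 0.84] roll -0.02 j6 -0.29 clock 14.3
```

```bash
python3 -m creep '[[-1,[0.05,0.02,0.2],0],[-1,[0.05,0.02,0.4],0],[-1,[0.05,0.02,0.6],0],[-1,[0.05,0.02,0.8],0],[-1,[0.05,0.02,0.8],0]]'; python3 -c "
from h import *
go([433,-401,62],60)"
```

```text
clock: 14.8
eef_pos: [432.2, -401.1, 68.1]
eef_rot: [-3.141, -0.0, 1.046]
wrist_force: [-0.1, -0.5, -1.5]
finger_gap: 46.6
finger_force: 12.0
shift [0.05 0.07 0.61] roll -0.02 j6 -0.29 clock 14.8
```

```bash
python3 -m creep '[[-1,[0.02,0.02,0.2],0],[-1,[0.02,0.02,0.4],0],[-1,[0.02,0.02,0.6],0],[-1,[0.02,0.02,0.6],0]]'; python3 -m creep '[[-1,[0,0,0.1],0],[-1,[0,0,0.2],0],[-1,[0,0,0.2],0]]'
```

```text
clock: 15.2
eef_pos: [432.5, -401.1, 62.2]
eef_rot: [-3.141, -0.0, 1.046]
wrist_force: [-0.2, 0.2, -0.5]
finger_gap: 46.7
finger_force: 12.0
clock: 15.5
eef_pos: [432.7, -401.3, 61.7]
eef_rot: [3.141, 0.0, 1.046]
wrist_force: [-3.9, 4.8, 12.6]
finger_gap: 46.3
finger_force: 12.0
```

```bash
python3 -m creep '[[0.4,[0,0,0],0],[0.4,[0,0,0],0],[0.4,[0,0,0],0],[0.4,[0,0,-1],0],[0.4,[0,0,-3],0],[0.8,[0,0,-7],0],[0.8,[0,0,-10],0],[0.8,[0,0,-10],0]]'
python3 - <<'E'
from h import *
snap('wrist','a_rd'); go([662,-292,155],94)
E
```

```text
clock: 16.3
eef_pos: [433.8, -402.3, 165.6]
eef_rot: [3.134, 0.002, 1.046]
wrist_force: [-0.8, -0.4, 0.1]
finger_gap: 83.5
finger_force: 0.0
shift [20.96 14.31  0.79] roll -6.82 j6 -0.28 clock 16.35
```

```bash
python3 -m creep '[[0.8,[4,2.8,0],-1.2],[0.8,[8,5.6,0],-2.5],[0.8,[12,8.3,0.4],-4],[0.8,[16,11,0.7],-5.5],[0.8,[20,13.6,0.7],-6.8],[0.8,[21,14.3,0.7],-6.8],[0.8,[21,14.3,0.7],-6.8],[0.8,[21,14.3,0.7],-6.8],[0.8,[21,14.3,0.7],-6.8]]'
python3 - <<'E'
from h import *
s0=manip.read_state(); snap('wrist','pl3'); p=load('pl3')
im=cv2.imread('pl3.png'); c=w2p('wrist',(662,-266,30),p); s=3.5
print(c, s0['eef_pos'])
t=cv2.warpAffine(im,np.array([[s,0,200-c[0]*s],[0,s,200-c[1]*s]]),(400,400),flags=cv2.INTER_CUBIC)
im=cv2.imread('a_rd.png'); p=load('a_rd'); c=w2p('wrist',(433,-401,60),p); s=3.5
t2=cv2.warpAffine(im,np.array([[s,0,200-c[0]*s],[0,s,200-c[1]*s]]),(400,400),flags=cv2.INTER_CUBIC)
cv2.imwrite('pics/pl4.png',np.hstack([t,t2]))
E
```

```text
clock: 17.25
eef_pos: [660.5, -292.0, 153.3]
eef_rot: [-3.141, -0.0, 1.638]
wrist_force: [0.2, 1.0, -0.3]
finger_gap: 84.6
finger_force: 0.0
[256.7267857  153.19062446] [ 660.50727755 -292.01999184  153.3073733 ]
```

View pics/pl4.png

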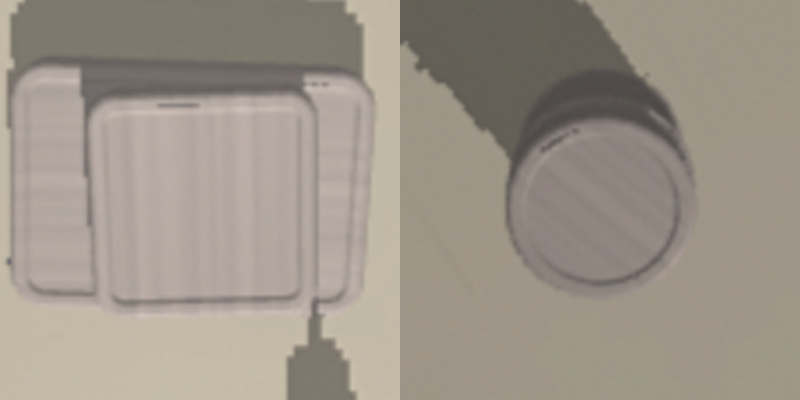

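The round lid is seated well on its tin. In the left tile the square lid's panel is centred at (203,204) and turned about 2° counter-clockwise from the tool; the oblong lid's corners are (12,65), (375,75), (360,308), (17,300).

```bash
python3 - <<'E'
from h import *
p=load('pl3'); c=np.array([256.727,153.19]); b=np.array([.8,1.4])
f=lambda u,v,z:p2w('wrist',c+(np.array([u,v])-200)/3.5-b,z,p)
r=f(203,204.5,32);print(r, np.mean([f(*q,16) for q in [(12,65),(375,75),(360,308),(17,300)]],0))
go([r[0],r[1],60],95.5);go([r[0],r[1],33],95.5)
E
```

```text
[ 661.99401181 -265.57762645   32.        ] [ 659.12785814 -264.65523755   16.        ]
shift [2.63 0.32 9.36] roll -0.34 j6 -0.53 clock 17.3
shift [ 2.63  0.32 12.06] roll -0.34 j6 -0.53 clock 17.3
```

```bash
python3 -m creep '[[0.8,[1.5,0.2,4],-0.3],[0.8,[2.6,0.3,8],-0.3],[0.8,[2.6,0.3,10.5],-0.3],[0.8,[2.6,0.3,11.9],-0.3],[0.8,[2.6,0.3,11.9],-0.3],[0.8,[2.6,0.3,11.9],-0.3]]' 
python3 -m creep '[[-1,[0,0,0],0],[-1,[0,0,0],0],[-1,[0,0,0],0],[-1,[0,0,0],0],[-1,[0,0,0],0],[-1,[0,0,0],0]]' 12
python3 -m creep '[[-1,[0,0,-1],0],[-1,[0,0,-3],0],[-1,[0,0,-8],0],[-1,[0,0,-8],0],[-1,[0,0,-8],0]]'
python3 -c "
from h import *
go([526.7,-250.6,115],93.8)"
```

```text
clock: 17.9
eef_pos: [663.1, -265.8, 36.0]
eef_rot: [3.14, 0.001, 1.665]
wrist_force: [0.0, -0.5, 1.2]
finger_gap: 84.4
finger_force: 0.0
clock: 18.5
eef_pos: [662.9, -265.0, 34.9]
eef_rot: [3.141, 0.0, 1.665]
wrist_force: [-0.5, 0.6, 4.1]
finger_gap: 56.0
finger_force: 12.0
clock: 19.0
eef_pos: [663.2, -265.0, 116.1]
eef_rot: [3.139, 0.001, 1.665]
wrist_force: [-0.3, -0.1, -1.5]
finger_gap: 56.0
finger_force: 12.0
shift [  2.73 -13.45   0.11] roll 0.32 j6 -0.53 clock 19.0
```

```bash
python3 -m creep '[[-1,[0.5,-4,0],0.3],[-1,[1.5,-8,0],0.3],[-1,[2.5,-11.5,0],0.3],[-1,[2.7,-13.5,0],0.3],[-1,[2.7,-13.5,0],0.3],[-1,[2.7,-13.5,0],0.3],[-1,[2.7,-13.5,0],0.3]]'
python3 - <<'E'
from h import *
s0=manip.read_state(); snap('wrist','qh'); p=load('qh'); from ov import shape
im=cv2.imread('qh.png'); x,y,z=s0['eef_pos']; c=w2p('wrist',(x,y,z),p); s=2.5
t=cv2.warpAffine(im,np.array([[s,0,200-c[0]*s],[0,s,280-c[1]*s]]),(400,400),flags=cv2.INTER_CUBIC)
raw=t.copy()
for zz,cx,cy,a,d,col in [(z-3,x,y,s0['eef_rot'][2],0,(0,255,0)),(38,526.7,-250.6,np.radians(3.8),0,(255,0,0)),(50,526.7,-250.6,np.radians(3.8),8.5,(0,0,255))]:
    uv=[(w2p('wrist',(cx+i*np.cos(a)-j*np.sin(a),cy+i*np.sin(a)+j*np.cos(a),zz),p)+[.8,1.4]-c)*s+[200,280] for i,j in shape('sq',56-d,56-d,5)]
    cv2.polylines(t,[np.int32(uv)],True,col,1)
cv2.imwrite('pics/qh2.png',np.hstack([raw,t])); go([526.7,-250.6,71],93.8)
E
```

```text
clock: 19.7
eef_pos: [526.3, -250.7, 113.9]
eef_rot: [-3.141, -0.0, 1.639]
wrist_force: [-0.5, 0.1, -0.3]
finger_gap: 56.0
finger_force: 12.0
shift [0.01 0.04 4.29] roll 0.03 j6 -0.58 clock 19.75
```

View pics/qh2.png

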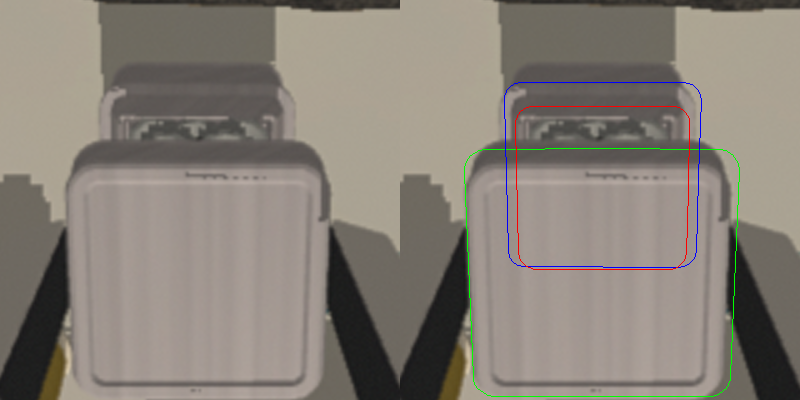

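The lid's sides (67..328) and the tin's shoulder (100..295) show the same offset from prediction, so they line up. I'll descend.

```bash
python3 -m creep '[[-1,[0,0.03,2],0],[-1,[0,0.03,3.5],0],[-1,[0,0.03,4.2],0],[-1,[0,0.03,4.2],0],[-1,[0,0.03,4.2],0]]'; python3 -m creep '[[-1,[0,0,0.2],0],[-1,[0,0,0.4],0],[-1,[0,0,0.6],0],[-1,[0,0,0.7],0],[-1,[0,0,0.7],0]]'; python3 -c "
from h import *
go([526.7,-250.6,57],93.8)"
```

```text
clock: 20.25
eef_pos: [526.4, -250.8, 72.7]
eef_rot: [3.141, 0.0, 1.639]
wrist_force: [-0.4, 0.1, -0.8]
finger_gap: 55.6
finger_force: 12.0
clock: 20.75
eef_pos: [526.1, -250.8, 65.3]
eef_rot: [-3.141, -0.0, 1.639]
wrist_force: [0.1, 0.1, -0.6]
finger_gap: 55.7
finger_force: 12.0
shift [0.01 0.06 0.83] roll 0.02 j6 -0.58 clock 20.75
```

```bash
python3 -m creep '[[-1,[0,0.03,0.2],0],[-1,[0,0.03,0.4],0],[-1,[0,0.03,0.6],0],[-1,[0,0.03,0.75],0],[-1,[0,0.03,0.75],0]]'; python3 -m creep '[[-1,[0,0,0.1],0],[-1,[0,0,0.15],0],[-1,[0,0,0.15],0]]'
```

```text
clock: 21.25
eef_pos: [526.3, -250.6, 57.6]
eef_rot: [-3.141, -0.0, 1.639]
wrist_force: [0.4, 1.4, -0.6]
finger_gap: 55.5
finger_force: 12.0
clock: 21.55
eef_pos: [526.5, -250.7, 56.8]
eef_rot: [3.141, -0.0, 1.639]
wrist_force: [-1.4, 3.2, 4.1]
finger_gap: 55.5
finger_force: 12.0
```

Contact at the expected height; I'll press a little more, then release.

```bash
python3 -m creep '[[-1,[0,0,0.05],0],[-1,[0,0,0.1],0],[-1,[0,0,0.1],0]]';  python3 -m creep '[[0.5,[0,0,0],0],[0.5,[0,0,0],0],[0.5,[0,0,0],0],[0.5,[0,0,-1],0],[0.5,[0,0,-3],0],[0.9,[0,0,-7],0],[0.9,[0,0,-10],0],[0.9,[0,0,-10],0]]'
python3 - <<'E'
from h import *
snap('wrist','a_sq'); go([659,-290,140],2)
E
```

```text
clock: 21.85
eef_pos: [526.5, -250.7, 56.7]
eef_rot: [3.141, 0.0, 1.639]
wrist_force: [-5.6, 4.3, 15.3]
finger_gap: 56.4
finger_force: 12.0
clock: 22.65
eef_pos: [528.0, -251.6, 160.5]
eef_rot: [3.135, 0.004, 1.639]
wrist_force: [-0.0, 0.4, -0.1]
finger_gap: 88.2
finger_force: 0.0
shift [-4.78 12.89  1.78] roll -17.62 j6 -0.58 clock 22.7
```

```bash
python3 -c "
from h import *
go([659.3,-265,60],2)"
python3 -m creep '[[0.8,[-0.3,4,0],1.6],[0.8,[-0.6,8,0],3.2],[0.8,[-1,11,0],4.8],[0.8,[-1.4,13,0],6.4],[0.8,[-1.6,13,0],8],[0.8,[-1.8,13,0],9.6],[0.8,[-2,13,0],11.2],[0.8,[-2.2,13,0],12.8],[0.8,[-2.3,13,0],14.4],[0.8,[-2.3,13,0],16],[0.8,[-2.3,13,0],17.6],[0.8,[-2.3,13,0],18.4]]'
python3 -m creep '[[0.8,[0,0,0],0],[0.8,[0,0,0],0]]' >/dev/null; python3 -c "
from h import *
go([659.3,-265,18],2)"
```

```text
shift [-2.29 13.09  9.78] roll -17.62 j6 -0.58 clock 22.7
clock: 23.9
eef_pos: [657.3, -264.6, 153.9]
eef_rot: [-3.141, 0.002, 0.028]
wrist_force: [-0.5, -0.9, -0.0]
finger_gap: 84.6
finger_force: 0.0
shift [ 0.18  0.03 13.66] roll 0.01 j6 1.1 clock 24.1
```

```bash
python3 -c "
from h import *
snap('wrist','pl5')"
python3 -m creep '[[0.8,[0.2,0,4],0],[0.8,[0.2,0,8],0],[0.8,[0.2,0,11],0],[0.8,[0.2,0,12.8],0],[0.8,[0.2,0,13.4],0],[0.8,[0.2,0,13.4],0],[0.8,[0.2,0,13.4],0]]'
python3 -m creep '[[-1,[0,0,0],0],[-1,[0,0,0],0],[-1,[0,0,0],0],[-1,[0,0,0],0],[-1,[0,0,0],0],[-1,[0,0,0],0]]' 15
```

```text
clock: 24.85
eef_pos: [660.5, -265.1, 23.3]
eef_rot: [3.14, -0.002, 0.034]
wrist_force: [0.4, -0.2, 0.0]
finger_gap: 84.7
finger_force: 0.0
clock: 25.45
eef_pos: [659.9, -264.8, 22.1]
eef_rot: [3.141, -0.001, 0.034]
wrist_force: [-1.0, 0.5, 4.9]
finger_gap: 63.6
finger_force: 15.0
```

```bash
python3 -m creep '[[0.6,[0,0,0],0],[0.6,[0,0,0],0],[0.6,[0,0,0.3],0],[0.6,[0,0,0.4],0],[0.6,[0,0,0.4],0]]' >/dev/null
python3 -m creep '[[-1,[0,0,0],0],[-1,[0,0,0],0],[-1,[0,0,0],0],[-1,[0,0,0],0],[-1,[0,0,0],0],[-1,[0,0,0],0]]' 15
python3 -m creep '[[-1,[0,0,-1],0],[-1,[0,0,-3],0],[-1,[0,0,-7],0],[-1,[0,0,-10],0],[-1,[0,0,-10],0],[-1,[0,0,-10],0]]'
python3 -c "
from h import *
go([568.8,-390.9,112],26.9)"
```

```text
clock: 26.55
eef_pos: [659.7, -264.7, 17.5]
eef_rot: [-3.142, -0.0, 0.033]
wrist_force: [0.8, 0.4, 0.2]
finger_gap: 63.7
finger_force: 15.0
clock: 27.15
eef_pos: [659.8, -264.8, 118.3]
eef_rot: [3.141, -0.001, 0.034]
wrist_force: [-0.6, 0.7, -1.3]
finger_gap: 63.7
finger_force: 15.0
shift [-9.52 12.3   0.63] roll -5.0 j6 1.1 clock 27.15
```

```bash
python3 -m creep '[[-1,[-2,3,0],-1.5],[-1,[-5,6.5,0],-3],[-1,[-8,10,0.3],-4.5],[-1,[-9.5,12.3,0.6],-5],[-1,[-9.5,12.3,0.6],-5],[-1,[-9.5,12.3,0.6],-5],[-1,[-9.5,12.3,0.6],-5]]'
python3 - <<'E'
from h import *
s0=manip.read_state(); snap('wrist','oh'); p=load('oh'); from ov import shape
im=cv2.imread('oh.png'); x,y,z=s0['eef_pos']; c=w2p('wrist',(x,y,z),p); s=2
t=cv2.warpAffine(im,np.array([[s,0,200-c[0]*s],[0,s,230-c[1]*s]]),(400,400),flags=cv2.INTER_CUBIC)
a0=np.radians(26.9)
for zz,cx,cy,a,d,col in [(z-1.5,x,y,s0['eef_rot'][2],0,(0,255,0)),(30,568.8,-390.9,a0,0,(255,0,0)),(42,568.8,-390.9,a0,8.5,(0,0,255))]:
    uv=[(w2p('wrist',(cx+i*np.cos(a)-j*np.sin(a),cy+i*np.sin(a)+j*np.cos(a),zz),p)-c)*s+[200,230] for i,j in shape('ob',92-d,64-d,6)]
    cv2.polylines(t,[np.int32(uv)],True,col,1)
im=cv2.imread('a_sq.png'); p=load('a_sq'); c=w2p('wrist',(526.7,-250.6,54),p); s=3
t2=cv2.warpAffine(im,np.array([[s,0,200-c[0]*s],[0,s,200-c[1]*s]]),(400,400),flags=cv2.INTER_CUBIC)
cv2.imwrite('pics/oh2.png',np.hstack([t,t2])); go([568.8,-390.9,62],26.9)
E
```

```text
clock: 27.85
eef_pos: [569.4, -389.7, 110.8]
eef_rot: [-3.141, 0.0, 0.47]
wrist_force: [-0.2, -0.5, -0.1]
finger_gap: 63.8
finger_force: 15.0
shift [-0.12  0.08  4.9 ] roll 0.01 j6 0.45 clock 27.9
```

View pics/oh2.png

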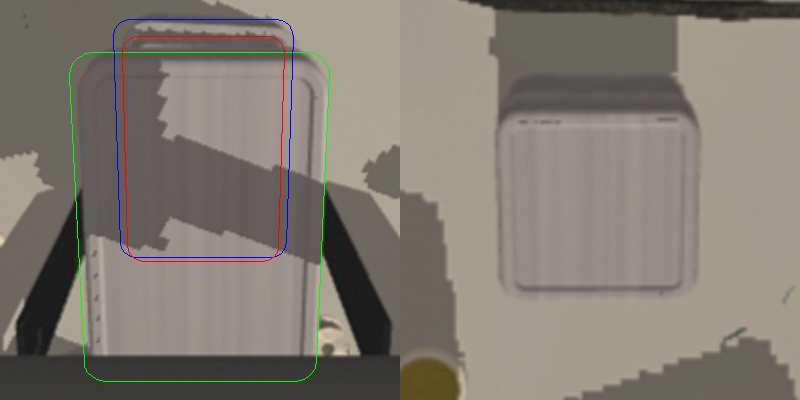

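The right tile shows the square lid seated. The oblong lid (80..325) and the tin's shoulder (117..291) agree with the estimates within about 1 mm. I'll descend.

```bash
python3 -m creep '[[-1,[-0.1,0.02,2],0],[-1,[-0.1,0.02,3.5],0],[-1,[-0.1,0.02,4.6],0],[-1,[-0.1,0.02,4.8],0],[-1,[-0.1,0.02,4.8],0]]'; python3 -m creep '[[-1,[0,0,0.2],0],[-1,[0,0,0.4],0],[-1,[0,0,0.6],0],[-1,[0,0,0.6],0]]'; python3 -c "
from h import *
go([568.8,-390.9,48],26.9)"
```

```text
clock: 28.4
eef_pos: [568.2, -391.3, 63.2]
eef_rot: [-3.141, 0.0, 0.47]
wrist_force: [0.2, 0.1, -0.0]
finger_gap: 63.6
finger_force: 15.0
clock: 28.8
eef_pos: [568.0, -391.4, 57.3]
eef_rot: [-3.141, 0.0, 0.47]
wrist_force: [-0.5, 0.2, -0.3]
finger_gap: 63.7
finger_force: 15.0
shift [ 0.1  -0.01  0.93] roll 0.0 j6 0.44 clock 28.8
```

```bash
python3 -m creep '[[-1,[0.05,0,0.2],0],[-1,[0.05,0,0.4],0],[-1,[0.05,0,0.5],0],[-1,[0.05,0,0.5],0]]'; python3 -m creep '[[-1,[0,0,0.15],0],[-1,[0,0,0.3],0],[-1,[0,0,0.4],0],[-1,[0,0,0.4],0]]'
```

```text
clock: 29.2
eef_pos: [568.4, -391.2, 52.2]
eef_rot: [-3.141, 0.0, 0.47]
wrist_force: [0.2, 0.1, -0.5]
finger_gap: 64.1
finger_force: 15.0
clock: 29.6
eef_pos: [568.5, -391.2, 48.3]
eef_rot: [-3.141, 0.0, 0.47]
wrist_force: [0.2, 0.0, -0.5]
finger_gap: 63.7
finger_force: 15.0
```

```bash
python3 -m creep '[[-1,[0,0,0.1],0],[-1,[0,0,0.15],0],[-1,[0,0,0.15],0]]'
```

```text
clock: 29.9
eef_pos: [568.5, -391.2, 47.4]
eef_rot: [3.142, -0.0, 0.47]
wrist_force: [-2.8, 2.6, 4.4]
finger_gap: 63.8
finger_force: 15.0
```

Contact at shoulder height. I'll press a bit more, release, and rise for the last look.

```bash
python3 -m creep '[[-1,[0,0,0.05],0],[-1,[0,0,0.1],0],[-1,[0,0,0.1],0]]';  python3 -m creep '[[0.7,[0,0,0],0],[0.7,[0,0,0],0],[0.7,[0,0,0],0],[0.7,[0,0,-1],0],[0.7,[0,0,-3],0],[0.9,[0,0,-7],0],[0.9,[-4,0,-11],0],[0.9,[-8,-2,-15],0],[0.9,[-8,-4,-15],0],[0.9,[-8,-4,-15],0],[0.9,[-8,-4,-15],0]]'
python3 - <<'E'
from h import *
snap('wrist','fin',(130,10,430,235),2.66); im1=cv2.imread('pics/fin.png')
snap('scene','fs',(190,150,340,263),2.66); im2=cv2.imread('pics/fs.png')
a=cv2.resize(im1,(533,400)); b=cv2.resize(im2,(266,200)); c=np.zeros((400,800,3),np.uint8); c[:,:533]=a; c[:200,533:799]=b
cv2.imwrite('pics/final.png',c)
E
```

```text
clock: 30.2
eef_pos: [568.6, -391.2, 47.4]
eef_rot: [3.141, -0.0, 0.47]
wrist_force: [-5.0, 5.1, 13.2]
finger_gap: 63.7
finger_force: 15.0
clock: 31.3
eef_pos: [479.2, -391.9, 196.8]
eef_rot: [3.14, -0.0, 0.47]
wrist_force: [-0.1, 0.7, 0.3]
finger_gap: 89.3
finger_force: 0.0
```

View pics/final.png

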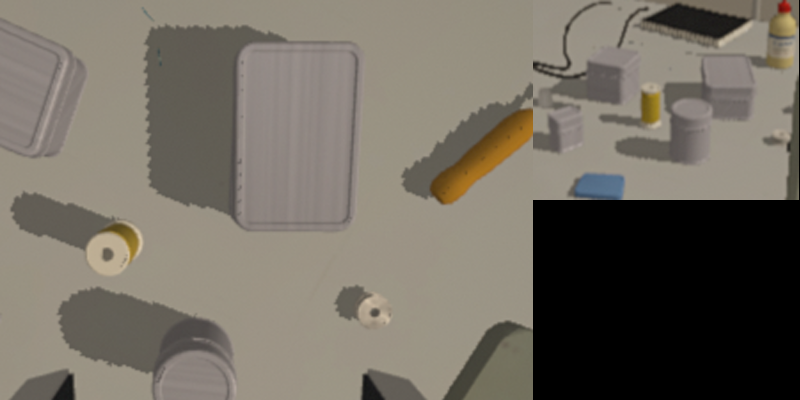

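The view shows the oblong lid (298,135) level on its tin, and the square and round lids on theirs. The spool stands at (112,245), and the scene inset shows all four tins closed and upright, so I'm handing in.

```bash
python3 -c "
from cell import manip
print(manip.sign_off())"
```

```text
the job is handed in; nothing more can be done
None
```

All four lids are seated on their own tins, the spool is still standing in its place, and the job was handed in at about 31 s of the 112 s allowed; the hand-in call returned no pass/fail verdict.

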